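# Tap a block down onto its parallels in the bench vise

### The job

The aluminium block clamped in the vise sits high and crooked above its two parallels: with the nylon-faced tapper, knock or press it gently down until it lies flat on both parallels at both ends, then stand the tapper upright on the bench again. Then, with the fingertips, push steadily and lengthways (about 5 N, for half a second) against the end of each parallel, first the far one by the fixed jaw and then the near one, to make sure that neither slides any more. Do not press on the block with the fingers, and leave the other things on the bench alone.

Things in the scene. Friction and masses are not known exactly. Their poses are not given: they have to be found in the camera images.
- vise_mid (a point): Middle of the vise bed: on its upper surface, 40 mm above the bench, half-way between the jaws. The vise is bolted to the bench; its yaw varies. x runs across the jaws, from the moving jaw (-x, with screw and handle, towards the robot) to the fixed jaw (+x); y along the jaws, z up
- vise: The same vise; origin 40 mm below vise_mid, on the bench. Jaws 100 mm long (y), inner faces at x = +-28 mm, outer faces at +-58 mm, tops 88 mm above the bench. Two bolt lugs, 18 mm high, reach to y = +-74 mm. Screw, nut block and handle reach to x = -165 mm and are below the jaw tops
- block_end_left (a point): Aluminium block, 56 mm (x) by 80 mm (y) by 40 mm high, clamped by friction between the jaws. This point: middle of the top edge of its +y end. The block can only slide up and down and rock about x; it starts 4 to 7 mm too high in the middle and rocked by up to 0.07 rad either way. Seated, this point is 104 mm above the bench
- block_end_right (a point): The same at the middle of the top edge of the block's -y end, 80 mm from the other point
- block: The block as a body (about 0.5 kg); origin at the middle of its underside. The jaws' friction: pushed down it slides at about 7 to 11 N; once its low end rests on the parallels, about 12 to 16 N on its high end, 25 mm or more from its middle, turn it flat, while its middle needs 20 N or more and the low end far more. It stays where it is left. Over 60 N is too rough
- parallel_far_top (a point): Steel parallel by the fixed jaw (far from the robot), loose on the vise bed under the block: 12 mm (x) by 140 mm (y) by 24 mm high, 0.22 kg. This point: middle of its top face; y runs along it. Centre line at vise x = +21 mm; up to 8 mm off-centre in y at the start
- parallel_far: The far parallel as a body; origin at the middle of its underside, 24 mm below parallel_far_top. Both end faces (70 mm from the middle) stick out in the open past jaws and block. While the block is high it slides at about 2 N; with the block firmly seated a push of 5 N along y does not move it, but a much harder one might
- parallel_near_top (a point): Steel parallel by the moving jaw (near the robot), loose on the vise bed under the block: 12 mm (x) by 140 mm (y) by 24 mm high, 0.22 kg. This point: middle of its top face; y runs along it. Centre line at vise x = -21 mm; up to 8 mm off-centre in y at the start
- parallel_near: The near parallel as a body; origin at the middle of its underside, 24 mm below parallel_near_top. Both end faces (70 mm from the middle) stick out in the open past jaws and block. While the block is high it slides at about 2 N; with the block firmly seated a push of 5 N along y does not move it, but a much harder one might
- tapper_handle (a point): Hand tapper standing loose on the bench at either side of the vise, 110 mm tall, 0.16 kg: a white nylon cylinder, 40 mm across and 40 mm high, whose flat underside is the striking face, and on top a round wooden handle, 24 mm across, 70 mm long. This point: on its axis, half-way up the handle, 75 mm above the face; z points up the handle
- tapper: The tapper as a body; origin at the middle of its striking face
- wheel: Bystander: rubber-tyred robot wheel lying flat, 66 mm across, 26 mm high (hub 30 mm); origin under its centre
- remote: Bystander: flat black remote handset, 42 by 88 by 9 mm; origin under its centre
- buggy: Bystander: small robot buggy with two wheels, about 140 by 140 by 62 mm; origin under its centre at bench level
Mind the look-alikes: they are no part of the job. Leave any blue or turquoise look-alike of the parallel_near alone.

How it is judged (in metres and radians):
On the way, in this order (a step that is already met when the one before it is completed fails the run):
1. the block lies flat on both parallels at both ends (within 1.3 mm) (z of each of block_end_left, block_end_right in the frame of parallel_far_top below 0.0413 m and z of each of block_end_left, block_end_right in the frame of parallel_near_top below 0.0413 m), for 0.2 s.
2. the fingers push against the far parallel with over 3 N and it does not slide, the block still seated (all of step 1 and contact force between the fingers and parallel_far above 3 N and linear speed of parallel_far below 0.006 m/s), for 0.25 s.
3. then the same with the near parallel (all of step 1 and contact force between the fingers and parallel_near above 3 N and linear speed of parallel_near below 0.006 m/s), for 0.25 s.
At the end, for the whole second after the job is handed in: Both ends of the block within 1.3 mm of lying on both parallels; both parallels at rest on the vise bed, within 24 mm of centred along the jaws; the tapper released, upright (within 0.1 rad), at rest on the bench, not touching the vise (all of step 1 and y of parallel_far_top in the frame of vise_mid between -0.024 and 0.024 m and linear speed of each of parallel_far, parallel_near below 0.005 m/s and z of each of parallel_far_top, parallel_near_top in the frame of vise_mid below 0.026 m and y of parallel_near_top in the frame of vise_mid between -0.024 and 0.024 m and angle between tapper_handle's own z axis and vertical below 0.1 rad and height (world z) of tapper_handle below 0.079 m and linear speed of tapper below 0.01 m/s and contact force between tapper and vise below 0.1 N).
It fails at once if the tapper strikes or presses the block with more than 60 N (contact force between tapper and block above 60 N).
It fails at once if the fingers or the arm press on the block with more than 5 N (contact force between any of the fingers, the arm and block above 5 N).
It fails at once if the wheel is moved by more than 20 mm (distance of wheel from where it was at the start of the episode above 0.02 m).
It fails at once if the remote is moved by more than 20 mm (distance of remote from where it was at the start of the episode above 0.02 m).
It fails at once if the buggy is moved by more than 20 mm (distance of buggy from where it was at the start of the episode above 0.02 m).
It also fails if it takes over 72 s, if anything falls off the work surface, if the arm or the gripper's body presses on something with over 40 N, if the wrist force passes 120 N, or if a joint passes its speed limit or range.

### The arm

A 6-joint arm with a two-finger parallel gripper is mounted at the origin on the work surface. World frame = base frame: x ahead of the robot, y to its left, z up, the work surface at z = 0. Lengths are in m, angles in degrees, forces in N, time in s.
With the tool pointing down it reaches from about 0.3 to 0.75 m from the base axis. Payload 8.5 kg.
Tool frame: the origin (TCP) lies on the centre line of the jaws, within the pads' length; the fingertips stand 17 mm ahead of it and the grasp point (between the pads) lies 2 mm behind it; z points along the fingers, y is the direction in which the jaws open and shut (so a half turn about z gives the same grasp; the last joint's range is limited). The gripper opens to 85 mm and grips with 20 to 120 N. Pads are 22 mm wide; open, the fingers measure 114 mm over their backs; the gripper's body (76 mm by 85 mm) begins 54 mm behind the grasp point. The pads swing forward as they close: fully open they stand 13 mm farther back than shut.
Start: joints at [59.971, 21.807, 74.336, -0, 83.858, -12.336], TCP at [0.167, 0.524, 0.248] pointing down, gripper open.
Joint ranges: [-178.18, 178.18], [-50.72, 133.34], [12.68, 142.11], [-81.47, 261.47], [9.98, 163.14], [-165.26, 165.26]. Speed limits (degrees/s): [136.94, 136.94, 180, 180, 180, 180].

### API

Orientations are given as a 3x3 rotation matrix whose columns are the frame's x, y, z axes.
In Python, from rig import env, imaging, close_job gives the robot as it stands.
- The arm moves only by the tool step_arm, never from a script. Its argument "steps" is one flat list of numbers, 7 for each row, row after row: the opening, from 0 (shut) to 1 (fully open), then the shift along the tool's x, y, z as a fraction of full scale, then the turn, a rotation vector about the tool's x, y, z as a fraction of full scale. A call has 1 to 10 rows; each row is the pose to reach, as a shift and turn from the pose commanded when the call began, along the tool's axes at that moment; what a row does not reach only later rows make up. Full scale, the value 1, is 0.3 m for a shift and 45 degrees for a turn. A row lasts 1/10 s, in which the tool goes at most 50 mm and 8.59 degrees, less where a joint would pass 70% of its speed; a pose out of reach is approached as far as the arm can. A call with a number of a shift or a turn outside -1 to 1 is refused whole. A call with a gripper value outside its range is refused whole. The fingers move at their own pace and stop on an object; "grip_force" is the grip in N (left out, the last holds). Time passes only in rows, so rows that repeat a pose let the fingers close. It gives the time, the measured TCP pose, the force and the opening at its end, in the units of the state.
- env.observe(): the state, without advancing time (a new reading comes with each control period).
- imaging.get_image(name): name is "side" or "top" or "wrist"; returns (picture, depth): 420x560x3 uint8, blue, green, red; 420x560 float32, m along the optical axis (not along the pixel's ray), 0 where there is no reading.
- imaging.get_calibration(name): a dict with "camera_matrix" (3x3 intrinsics, pixels), "world_from_camera" (4x4, takes a point from camera to world coordinates). Camera axes: x right, y down, z forward; pixel columns grow to the right and rows downward; lengths in m; the calibration is good to about 2 mm. A picture is of the moment at which its call begins: read the wrist's pose just before it. get_calibration takes no time and is no camera call; for the wrist camera it gives the pose at the moment of the call.
- close_job(): hands the job in, once; it reports no verdict.
Trained networks look in the newest picture that a camera, given by its name, has taken for a name from the list of things; names that differ only in an ending like _2 or _b are one class to them, and where a whole thing is asked for, a point or a joint stands for the part that bears it (a point fixed in the world has none). Each returns a list of dicts, best first, with "score" (0 to 1); they miss things now and then, are a little off and sometimes report something else, mostly with a low value. They report only what shows in the picture. A call takes as long as a camera call. They do not tell look-alikes from the thing itself.
- imaging.spot_in(camera, target): "pixel" ([column, row] in pixels, amid what is visible of it).
- imaging.regions_of(camera, target): "mask" (420x560 bool, what is visible of it) and "pixel" ([column, row] in pixels, amid what is visible of it).
- imaging.pinpoint(camera, target): "pixel" ([column, row] in pixels: a listed point, or the origin of a listed thing).
The state is a dict: "time_s": time; "q": joint angles; "qvel": joint speeds; "joint_efforts": joint torques, N m; "position": TCP position; "tool_rot": TCP orientation; "ft_force": force on the tool from outside, world axes, zero at the start; "wrist_torque": the same for the moment, N m; "grip_width": finger opening in m.
Only numpy, scipy, OpenCV 4.12 (cv2) and the standard library are available. Lean on these libraries where they do the work, as an engineer would, in place of code of your own. Each camera call takes 0.05 s, during which the arm holds its last target.

## Working session

There is one attempt and no reset: what is moved stays moved. The work goes in short steps, Python scripts to look and compute and a tool call to move; the robot and the scene stay as the last step left them, time stands still between calls to the robot, and variables do not carry over. Pictures are saved under pics/ and viewed, and the job is handed in when it is done.

Besides the shell and the picture viewer there is one more tool, called as name(argument=value, ...) on one line, values as JSON. step_arm: Moves the arm, as the interface text tells. Shift numbers are shares of 0.3 m and turn numbers shares of 45 degrees, none past 1 either way. Its arguments: {"type":"object","properties":{"steps":{"type":"array","items":{"type":"number"}},"grip_force":{"type":"number"}},"required":["steps"]}

```bash
ls; mkdir -p pics; cat > h.py <<'E'
import numpy as np, cv2
from rig import env, imaging, close_job
def deproj(cam,px,depth,r=2):
    c=imaging.get_calibration(cam);K=np.array(c["camera_matrix"]);T=np.array(c["world_from_camera"])
    u,v=px;p=depth[max(0,int(v)-r):int(v)+r+1,max(0,int(u)-r):int(u)+r+1];p=p[p>0]
    d=np.median(p);x=np.array([(u-K[0,2])/K[0,0]*d,(v-K[1,2])/K[1,1]*d,d,1]);return (T@x)[:3]
def atz(cam,px,z):
    c=imaging.get_calibration(cam);K=np.array(c["camera_matrix"]);T=np.array(c["world_from_camera"])
    d=T[:3,:3]@np.array([(px[0]-K[0,2])/K[0,0],(px[1]-K[1,2])/K[1,1],1]);o=T[:3,3]
    return o+d*(z-o[2])/d[2]
def proj(cam,P):
    c=imaging.get_calibration(cam);K=np.array(c["camera_matrix"]);T=np.linalg.inv(np.array(c["world_from_camera"]))
    p=K@(T@np.append(P,1))[:3];return p[:2]/p[2]
E
python3 - <<'E'
from h import *
np.set_printoptions(precision=4,suppress=True)
print(env.observe())
for cam in ("top","side"):
    im,d=imaging.get_image(cam);cv2.imwrite(f"pics/{cam}0.png",im);np.save(f"{cam}0.npy",d)
    for n in ["vise_mid","block_end_left","block_end_right","parallel_far_top","parallel_near_top","tapper_handle","tapper","wheel","remote","buggy"]:
        r=imaging.pinpoint(cam,n)
        print(cam,n,[(np.round(a["pixel"],1).tolist(),round(a["score"],2),np.round(deproj(cam,a["pixel"],d),4).tolist()) for a in r[:4]])
E
```

```text
pics
{'time_s': 0.0, 'q': array([ 59.9712,  21.8424,  74.3855,  -0.0005,  83.8591, -12.3345]), 'qvel': array([-0.0356,  0.0397, -0.0524,  0.0217, -0.0164, -0.0332]), 'joint_efforts': array([  0.0018, -44.8467, -23.1283,  -0.    ,   0.0047,   0.    ]), 'position': array([0.167 , 0.5237, 0.2477]), 'tool_rot': array([[-0.9527,  0.3039, -0.0008],
       [ 0.3039,  0.9527, -0.0013],
       [ 0.0003, -0.0015, -1.    ]]), 'ft_force': array([-0.6689, -0.3944,  0.4622]), 'wrist_torque': array([-0.034 , -0.0337,  0.0124]), 'grip_width': 0.08545589434140366}
top vise_mid [([271.7, 233.9], 0.71, [0.5687, 0.0048, 0.1089])]
top block_end_left [([250.2, 228.9], 0.74, [0.5871, 0.0501, 0.0398])]
top block_end_right [([295.3, 231.9], 0.78, [0.5794, -0.042, 0.0402])]
top parallel_far_top [([377.4, 165.5], 0.45, [0.7224, -0.2208, 0.0083])]
top parallel_near_top [([366.7, 282.1], 0.97, [0.4758, -0.1859, 0.0229]), ([237.0, 131.4], 0.82, [0.7992, 0.0776, 0.0226])]
top tapper_handle [([440.5, 252.9], 0.9, [0.5274, -0.3154, 0.1057])]
top tapper [([432.9, 257.6], 0.65, [0.5221, -0.3166, 0.0474])]
top wheel [(
[... 447 characters left out ...]
 0.0502])]
side block_end_right [([318.2, 199.4], 0.85, [0.5631, -0.0303, 0.1065])]
side parallel_far_top [([296.2, 223.7], 0.71, [0.5915, 0.0448, 0.0951])]
side parallel_near_top [([366.4, 192.6], 0.93, [0.4724, -0.2324, -0.003]), ([198.0, 240.7], 0.59, [0.8168, 0.0518, -0.0031]), ([301.7, 359.1], 0.34, [0.5187, 0.2901, 0.0265]), ([317.0, 198.6], 0.18, [0.5662, -0.033, 0.106])]
side tapper_handle [([304.4, 248.8], 0.75, [0.567, 0.0717, 0.057]), ([353.0, 147.4], 0.7, [0.5274, -0.315, 0.0756])]
side tapper []
side wheel [([300.6, 359.6], 0.63, [0.5203, 0.2911, 0.0259])]
side remote [([273.9, 177.5], 0.66, [0.7191, -0.2221, 0.0057])]
side buggy [([176.4, 334.7], 0.71, [0.7267, 0.316, 0.0468])]
```

View pics/top0.png

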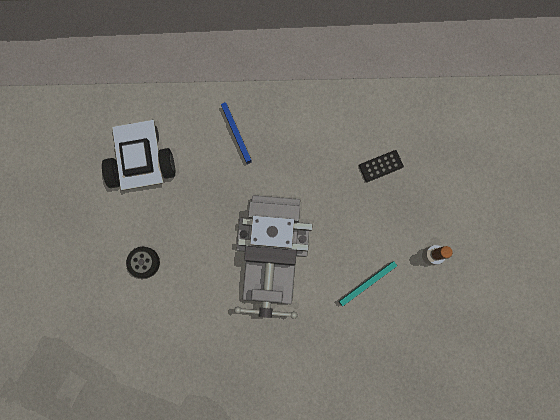

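View pics/side0.png

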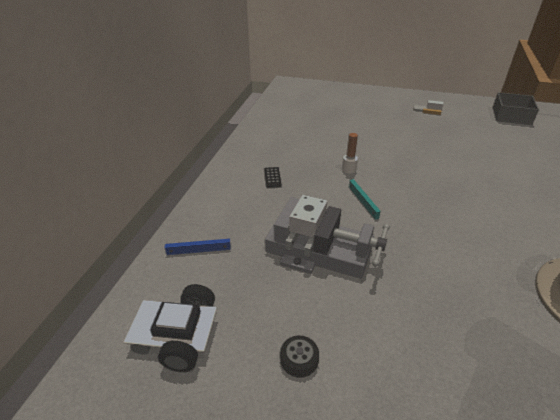

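```bash
python3 - <<'E'
from h import *
im=cv2.imread("pics/top0.png")
a=cv2.resize(im[190:280,210:330],None,fx=6,fy=6,interpolation=cv2.INTER_CUBIC)
cv2.imwrite("pics/topcrop.png",a)
im=cv2.imread("pics/side0.png")
a=cv2.resize(im[160:300,230:400],None,fx=4.5,fy=4,interpolation=cv2.INTER_CUBIC)
cv2.imwrite("pics/sidecrop.png",a)
E
```

```text
(no output)
```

View pics/topcrop.png

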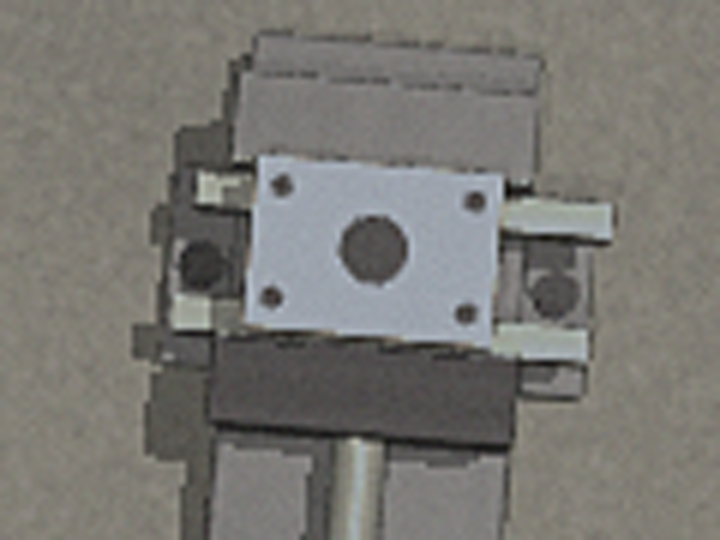

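View pics/sidecrop.png

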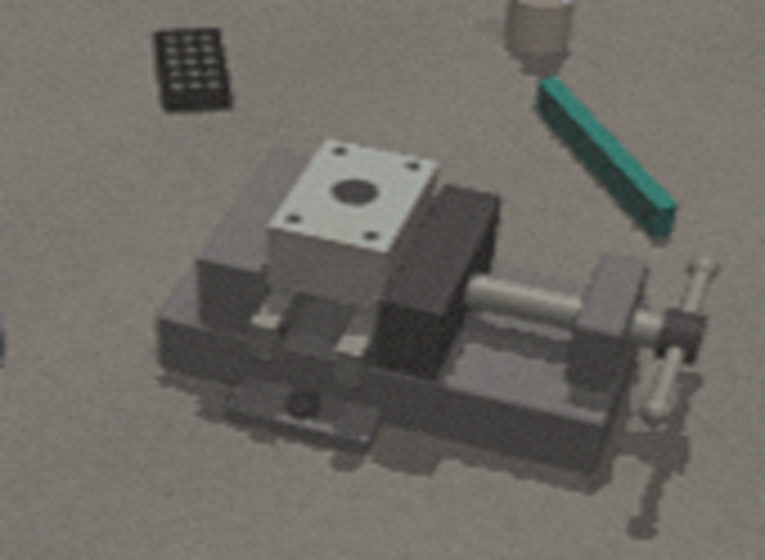

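The top view shows the silver parallels under the block, with ends at about (243,221), (242,241), (312,226) and (306,246). The blue bar (237,131) and turquoise bar (367,282) are look-alikes, to be left alone. The tapper is the only one, at (440,253); bystanders are the wheel (143,262), remote (381,166) and buggy (138,155). Next I measure the geometry.

```bash
cat >> h.py <<'E'
def cloud(cam,d):
    c=imaging.get_calibration(cam);K=np.array(c["camera_matrix"]);T=np.array(c["world_from_camera"])
    v,u=np.mgrid[:d.shape[0],:d.shape[1]]
    P=np.stack([(u-K[0,2])/K[0,0]*d,(v-K[1,2])/K[1,1]*d,d],-1)@T[:3,:3].T+T[:3,3]
    P[d<=0]=np.nan
    return P
E
python3 - <<'E'
from h import *
np.set_printoptions(precision=4,suppress=True)
d=np.load("top0.npy");P=cloud("top",d);im=cv2.imread("pics/top0.png")
X=P[150:330,200:340].reshape(-1,3);C=im[150:330,200:340].reshape(-1,3).astype(int)
b=(X[:,2]>0.097)&(X[:,2]<.125)
print(b.sum())
pts=X[b]; r=cv2.minAreaRect((pts[:,:2]*1000).astype(np.float32));print("block rect",r)
A=np.c_[pts[:,:2]-pts[:,:2].mean(0),np.ones(len(pts))];s=np.linalg.lstsq(A,pts[:,2],rcond=None);print("plane",s[0],pts[:,:2].mean(0),np.sqrt(s[1]/len(pts)))
j=(X[:,2]>0.082)&(X[:,2]<.094);print("jaws",cv2.minAreaRect((X[j][:,:2]*1000).astype(np.float32)),np.median(X[j][:,2]))
# parallels
p=(X[:,2]>0.055)&(X[:,2]<.072)&(C.min(1)>120)
for q in X[p]: pass
print(p.sum());print(X[p][np.argsort(X[p][:,1])])
bench=P[300:400,100:500,2];print("bench",np.nanmedian(bench),np.nanstd(bench))
# tapper
Y=P[230:275,410:470].reshape(-1,3)
t=Y[(Y[:,2]>.095)];print("handle top",t.mean(0),np.median(t[:,2]),len(t), cv2.minAreaRect((t[:,:2]*1000).astype(np.float32)))
t=Y[(Y[:,2]>.032)&(Y[:,2]<.045)];print("nylon top",t.min(0),t.max(0),len(t))
S=np.load("side0.npy");Q=cloud("side",S)[120:185,330:375].reshape(-1,3);Q=Q[(Q[:,2]>.05)&(abs(Q[:,0]-.527)<.05)&(abs(Q[:,1]+.315)<.04)]
print("side handle",Q.mean(0),Q.min(0),Q.max(0))
P=cloud("side",S)[180:270,270:350].reshape(-1,3);p=P[(P[:,2]>.0985)];
print("side block top", p.min(0),p.max(0)); A=np.c_[p[:,:2]-p[:,:2].mean(0),np.ones(len(p))];print(np.linalg.lstsq(A,p[:,2],rcond=None)[0],p.mean(0))
E
```

```text
1220
block rect ((573.73681640625, 4.544189453125), (79.8909683227539, 56.21537399291992), 84.1306381225586)
plane [0.0067 0.0195 0.1092] [0.5732 0.0046] [0.002]
jaws ((536.8289794921875, 8.71316909790039), (99.96231079101562, 191.1599578857422), 84.16358947753906) 0.08730719704269507
477
[[ 0.5931 -0.0736  0.0561]
 [ 0.59   -0.0731  0.0647]
 [ 0.5879 -0.073   0.065 ]
 ...
 [ 0.4232  0.0772  0.0702]
 [ 0.425   0.0775  0.0667]
 [ 0.4269  0.0777  0.065 ]]
bench -0.0005884895229660847 0.007918713055845567
handle top [ 0.5288 -0.3234  0.108 ] 0.10875758720832662 142 ((529.1146850585938, -324.4117736816406), (22.504600524902344, 21.985095977783203), 18.75774574279785)
nylon top [ 0.5096 -0.3414  0.0323] [ 0.5483 -0.3053  0.0445] 153
side handle [ 0.5328 -0.3175  0.0837] [ 0.5216 -0.3367  0.0509] [ 0.5453 -0.3099  0.1106]
side block top [ 0.5455 -0.0355  0.0985] [0.6074 0.0485 0.1118]
[ 0.0165 -0.0146  0.1074] [0.5757 0.0121 0.1074]
```

step_arm(steps=[1,-1,-0.65,0,0,0,0.87,1,-1,-0.65,0,0,0,0.87,1,-1,-0.65,0,0,0,0.87,1,-1,-0.65,0,0,0,0.87,1,-1,-0.65,0,0,0,0.87,1,-1,-0.65,0,0,0,0.87,1,-1,-0.65,0,0,0,0.87,1,-1,-0.65,0,0,0,0.87,1,-1,-0.65,0,0,0,0.87])

```text
time_s: 2.0
position: [0.3944, 0.2461, 0.2482]
tool_rot: [[-0.544, 0.839, -0.0], [0.839, 0.544, 0.0], [0.0, -0.0, -1.0]]
ft_force: [0.2, -0.1, 0.9]
grip_width: 0.0856
```

```bash
cat >> h.py <<'E'
def togo(target,yang=None):
    o=env.observe();R=np.array(o["tool_rot"]);d=R.T@(np.array(target)-o["position"])
    a=np.degrees(np.arctan2(R[1,1],R[0,1]))
    out=d/0.3
    t=0 if yang is None else -((yang-a+180)%360-180)/45
    print("t",round(o["time_s"],2),"pos",np.round(o["position"],4),"yang",round(a,2),"tilt",np.round(R[:,2],4),"go",np.round(out,3),"turnz",round(t,3),"F",np.round(o["ft_force"],2),"w",round(o["grip_width"],4))
E
python3 -c "
from h import *
togo([.53,-.321,.2],-5.87)"
```

```text
t 2.0 pos [0.3944 0.2461 0.2482] yang 32.99 tilt [-2.e-04  1.e-04 -1.e+00] go [-1.832 -0.65   0.161] turnz 0.863 F [ 0.22 -0.07  0.94] w 0.0856
```

step_arm(steps=[1,-0.95,-0.3,0,0,0,0.86,1,-0.95,-0.3,0,0,0,0.86,1,-0.95,-0.3,0,0,0,0.86,1,-0.95,-0.3,0,0,0,0.86,1,-0.95,-0.3,0,0,0,0.86,1,-0.95,-0.3,0,0,0,0.86,1,-0.95,-0.3,0,0,0,0.86,1,-0.95,-0.3,0,0,0,0.86])

```text
time_s: 2.8
position: [0.4741, -0.0399, 0.2481]
tool_rot: [[0.097, 0.995, -0.001], [0.995, -0.097, 0.001], [0.001, -0.001, -1.0]]
ft_force: [0.7, 0.6, -0.7]
grip_width: 0.0854
```

```bash
python3 - <<'E'
from h import *
np.set_printoptions(precision=4,suppress=True)
im,d=imaging.get_image("wrist");cv2.imwrite("pics/w1.png",im);np.save("w1.npy",d)
c=imaging.get_calibration("wrist");print(c["camera_matrix"],c["world_from_camera"]);np.save("w1T.npy",c["world_from_camera"])
for n in ["block_end_left","block_end_right","parallel_far_top","parallel_near_top","vise_mid"]:
    print(n,[(np.round(a["pixel"],1).tolist(),round(a["score"],2),deproj("wrist",a["pixel"],d)) for a in imaging.pinpoint("wrist",n)[:3]])
P=cloud("wrist",d)
np.save("w1P.npy",P)
togo([.53,-.321,.2],-5.87)
E
```

```text
[[316.5002   0.     276.3766]
 [  0.     316.5002 209.8308]
 [  0.       0.       1.    ]] [[ 0.9956 -0.0892 -0.0301  0.4805]
 [-0.0941 -0.9447 -0.3142  0.0409]
 [-0.0005  0.3156 -0.9489  0.3759]
 [ 0.      0.      0.      1.    ]]
block_end_left [([404.3, 85.9], 0.8, array([0.5978, 0.0464, 0.0666]))]
block_end_right [([387.5, 189.0], 0.81, array([ 0.5845, -0.0499,  0.066 ]))]
parallel_far_top []
parallel_near_top [([288.2, 296.3], 0.97, array([ 0.4738, -0.1929,  0.0261]))]
vise_mid [([402.1, 88.9], 0.21, array([0.5958, 0.0432, 0.0677]))]
t 3.1 pos [ 0.4741 -0.0395  0.2485] yang -5.42 tilt [ 0.0002  0.     -1.    ] go [-0.916  0.274  0.162] turnz 0.01 F [-0.54  0.35 -0.68] w 0.0856
```

View pics/w1.png

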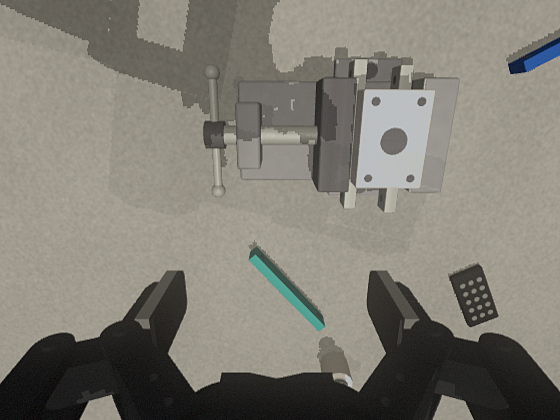

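The wrist view shows the vise with the block (395,140) and the silver parallel ends at top (360,65), (405,72) and bottom (348,200), (388,205). The turquoise look-alike is at (288,296), and the tapper is partly visible at (335,365). I'll fit planes.

```bash
cat > fit.py <<'E'
from h import *
np.set_printoptions(precision=4,suppress=True)
def analyse(P,im,c0=(.5745,.005),yang=84.13):
    y=np.array([np.cos(np.radians(yang)),np.sin(np.radians(yang))]);x=np.array([y[1],-y[0]])
    m=np.isfinite(P[...,0]);X=P[m];C=im[m].astype(int)
    L=np.c_[(X[:,:2]-c0)@x,(X[:,:2]-c0)@y,X[:,2]]
    b=(L[:,2]>.098)&(abs(L[:,0])<40)&(abs(L[:,1])<.06)&(abs(L[:,0])<.045)&(L[:,2]<.12)
    p=L[b];r=cv2.minAreaRect((X[b][:,:2]*1000).astype(np.float32));print("block",r,len(p))
    q=p[(abs(p[:,0]-np.median(p[:,0]))<.024)&(abs(p[:,1]-np.median(p[:,1]))<.035)]
    A=np.c_[q[:,:2],np.ones(len(q))];s=np.linalg.lstsq(A,q[:,2],rcond=None)[0]
    print("block tilt x,y,h",s,"end L/R z",s[2]+s[1]*.04,s[2]-s[1]*.04,"rms",np.std(q[:,2]-A@s))
    j=(L[:,2]>.08)&(L[:,2]<.095)&(L[:,0]>.031)&(L[:,0]<.055)&(abs(L[:,1])<.045)
    q=L[j];A=np.c_[q[:,:2],np.ones(len(q))];print("fixed jaw",np.linalg.lstsq(A,q[:,2],rcond=None)[0],len(q),"should be .088")
    for n,xc in(("far",.021),("near",-.021)):
        k=(abs(L[:,0]-xc)<.005)&(abs(L[:,1])>.044)&(abs(L[:,1])<.09)&(L[:,2]>.056)&(L[:,2]<.072)
        q=L[k]
        if len(q)==0: print(n,"none");continue
        print(n,"ymin/max",q[:,1].min(),q[:,1].max(),"z -/+",np.median(q[q[:,1]<0,2]),np.median(q[q[:,1]>0,2]),"n",(q[:,1]<0).sum(),(q[:,1]>0).sum())
        for sgn in(-1,1):
            kk=(abs(L[:,0]-xc)<.015)&(L[:,1]*sgn>.053)&(abs(L[:,1])<.09)&(L[:,2]>.058)&(L[:,2]<.070)
            print("   x range",np.percentile(L[kk,0],[3,97]) if kk.any() else None)
E
python3 - <<'E'
from fit import *
analyse(np.load("w1P.npy"),cv2.imread("pics/w1.png"))
analyse(cloud("top",np.load("top0.npy")),cv2.imread("pics/top0.png"))
E
```

```text
block ((573.2678833007812, 3.8252525329589844), (79.87309265136719, 56.57379913330078), 84.68954467773438) 7087
block tilt x,y,h [0.0027 0.0212 0.1121] end L/R z 0.11294343061858789 0.1112434813807022 rms 0.0007002806466802
fixed jaw [-0.0051 -0.0013  0.0906] 2215 should be .088
far ymin/max -0.07826164554426975 0.061367989955768684 z -/+ 0.0663339091706428 0.066265263395002 n 228 223
   x range [0.0142 0.0258]
   x range [0.0135 0.025 ]
near ymin/max -0.07388720559219679 0.06498795652064743 z -/+ 0.06637914746357718 0.06620116463021561 n 208 258
   x range [-0.0275 -0.0161]
   x range [-0.0282 -0.0167]
block ((573.73681640625, 4.544189453125), (79.8909683227539, 56.21537399291992), 84.1306381225586) 1220
block tilt x,y,h [-0.0032  0.0241  0.1093] end L/R z 0.11027161309289293 0.1083423137458551 rms 0.0018769981552890999
fixed jaw [ 0.0084 -0.0017  0.0871] 548 should be .088
far ymin/max -0.07653793298234474 0.062186971837812605 z -/+ 0.0637765535416025 0.06337512466905215 n 80 43
   x range [0.0148 0.026 ]
   x range [0.0143 0.0253]
near ymin/max -0.07349954087575492 0.06646942927811347 z -/+ 0.06334422074034507 0.06355923453712675 n 72 56
   x range [-0.0273 -0.0158]
   x range [-0.0271 -0.0162]
```

```bash
python3 -c "
from h import *
togo([.529,-.323,.17],-5.6)"
```

```text
t 3.1 pos [ 0.4741 -0.0395  0.2485] yang -5.42 tilt [ 2.e-04  0.e+00 -1.e+00] go [-0.923  0.272  0.262] turnz 0.004 F [-0.54  0.35 -0.68] w 0.0856
```

step_arm(steps=[1,-0.92,0.27,0.25,0,0,0,1,-0.92,0.27,0.25,0,0,0,1,-0.92,0.27,0.25,0,0,0,1,-0.92,0.27,0.25,0,0,0,1,-0.92,0.27,0.25,0,0,0,1,-0.92,0.27,0.25,0,0,0,1,-0.92,0.27,0.25,0,0,0,1,-0.92,0.27,0.25,0,0,0])

```text
time_s: 3.9
position: [0.5282, -0.3232, 0.1727]
tool_rot: [[0.097, 0.995, -0.001], [0.995, -0.097, 0.001], [0.001, -0.001, -1.0]]
ft_force: [0.8, 1.2, -0.2]
grip_width: 0.0857
```

```bash
python3 - <<'E'
from h import *
np.set_printoptions(precision=4,suppress=True)
togo([.529,-.323,.075],-5.6)
im,d=imaging.get_image("wrist");cv2.imwrite("pics/w2.png",im)
P=cloud("wrist",d).reshape(-1,3)
k=(P[:,2]>.1)&(P[:,2]<.117)&(abs(P[:,0]-.529)<.03)&(abs(P[:,1]+.323)<.03)
print(k.sum(),cv2.minAreaRect((P[k][:,:2]*1000).astype(np.float32)),np.median(P[k][:,2]))
for n in ["tapper_handle","tapper"]:print([(a["pixel"],a["score"]) for a in imaging.pinpoint("wrist",n)])
E
```

```text
t 3.9 pos [ 0.5282 -0.3232  0.1727] yang -5.57 tilt [-0.0009  0.0011 -1.    ] go [0.001 0.003 0.325] turnz 0.001 F [ 0.79  1.21 -0.21] w 0.0857
1093 ((529.2971801757812, -325.63720703125), (22.879573822021484, 22.987764358520508), 39.70174789428711) 0.11226957791246048
[([275.8, 223.3], 0.77), ([279.3, 195.8], 0.44)]
[([278.6, 194.5], 0.91)]
```

View pics/w2.png

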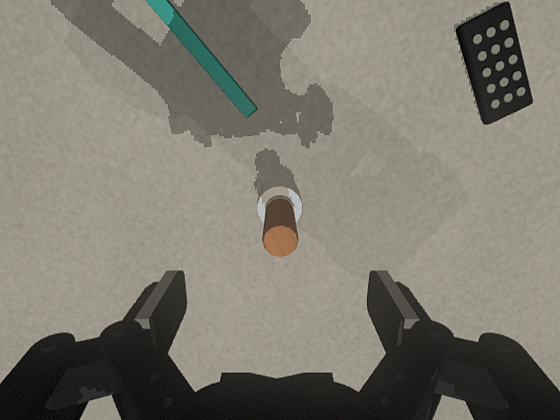

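The handle (top at (280,240), base at (279,205)) stands upright and centred between the open jaws. I'll lower and grasp.

step_arm(steps=[1,-0.005,0.002,0.16,0,0,0,1,-0.005,0.002,0.32,0,0,0,1,-0.005,0.002,0.32,0,0,0,0.1,-0.005,0.002,0.32,0,0,0,0.1,-0.005,0.002,0.32,0,0,0,0.1,-0.005,0.002,0.32,0,0,0,0.1,-0.005,0.002,0.32,0,0,0,0.1,-0.005,0.002,0.32,0,0,0], grip_force=70)

```text
time_s: 4.85
position: [0.5292, -0.3253, 0.0789]
tool_rot: [[0.097, 0.995, 0.002], [0.995, -0.097, -0.002], [-0.002, 0.002, -1.0]]
ft_force: [0.3, 0.8, 8.0]
grip_width: 0.0224
```

```bash
python3 -c "
from h import *
togo([.529,-.323,.075],-5.6)"
```

```text
t 4.85 pos [ 0.5292 -0.3253  0.0789] yang -5.54 tilt [ 0.0022 -0.0018 -1.    ] go [ 0.007 -0.001  0.013] turnz 0.001 F [0.26 0.81 8.02] w 0.0224
```

step_arm(steps=[0.1,0,0,-0.16,0,0,0,0.1,0,0,-0.32,0,0,0,0.1,0,0,-0.5,0,0,0,0.1,0,0,-0.5,0,0,0,0.1,0,0,-0.5,0,0,0])

```text
time_s: 5.35
position: [0.5287, -0.3249, 0.2285]
tool_rot: [[0.097, 0.995, 0.002], [0.995, -0.097, -0.002], [-0.001, 0.002, -1.0]]
ft_force: [0.3, 0.1, -2.5]
grip_width: 0.0224
```

```bash
python3 -c "
from h import *
togo([.5735,.004,.2],-5.6)
im,d=imaging.get_image('side');cv2.imwrite('pics/s1.png',im[60:240,240:440])
im,d=imaging.get_image('wrist');cv2.imwrite('pics/w3.png',im)"
```

```text
t 5.35 pos [ 0.5287 -0.3249  0.2285] yang -5.54 tilt [ 0.0018 -0.0017 -1.    ] go [1.106 0.043 0.093] turnz 0.001 F [ 0.34  0.12 -2.51] w 0.0224
```

View pics/s1.png

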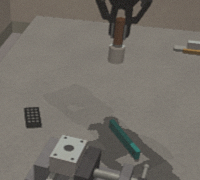

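View pics/w3.png

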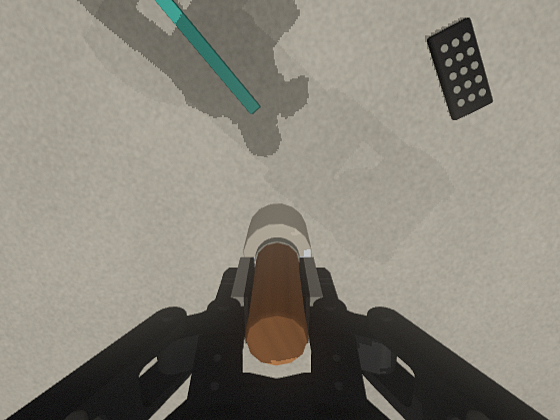

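The tapper hangs straight in the grip (wrist view, handle at (278,300)). Now I'll move over the block.

step_arm(steps=[0.1,1,0.04,0.05,0,0,0,0.1,1,0.04,0.05,0,0,0,0.1,1,0.04,0.05,0,0,0,0.1,1,0.04,0.05,0,0,0,0.1,1,0.04,0.05,0,0,0,0.1,1,0.04,0.05,0,0,0,0.1,1,0.04,0.05,0,0,0])

```text
time_s: 6.15
position: [0.5688, -0.0219, 0.2101]
tool_rot: [[0.091, 0.996, -0.004], [0.996, -0.091, 0.003], [0.002, -0.005, -1.0]]
ft_force: [-0.8, -0.6, -2.1]
grip_width: 0.0227
```

```bash
python3 -c "
from h import *
togo([.5735,.004,.195],-5.6)"
```

```text
t 6.15 pos [ 0.5688 -0.0219  0.2101] yang -5.19 tilt [-0.0044  0.0026 -1.    ] go [0.087 0.008 0.051] turnz 0.009 F [-0.77 -0.57 -2.07] w 0.0227
```

step_arm(steps=[0.1,0.087,0.008,0.05,0,0,0.009,0.1,0.087,0.008,0.05,0,0,0.009,0.1,0.087,0.008,0.05,0,0,0.009])

```text
time_s: 6.45
position: [0.574, -0.0018, 0.1958]
tool_rot: [[0.103, 0.995, -0.003], [0.995, -0.103, 0.0], [0.0, -0.003, -1.0]]
ft_force: [0.9, -0.1, -1.0]
grip_width: 0.0225
```

```bash
python3 -c "
from h import *
togo([.5735,.004,.189],-5.6)
im,d=imaging.get_image('side');cv2.imwrite('pics/s2.png',cv2.resize(im[120:280,220:420],None,fx=3.5,fy=3.5))
togo([.5735,.004,.189],-5.6)"
```

```text
t 6.45 pos [ 0.574  -0.0018  0.1958] yang -5.91 tilt [-3.2e-03  3.0e-04 -1.0e+00] go [ 0.019 -0.004  0.023] turnz -0.007 F [ 0.86 -0.08 -1.04] w 0.0225
t 6.5 pos [ 0.5742 -0.0023  0.1965] yang -5.96 tilt [-0.0018  0.     -1.    ] go [ 0.021 -0.005  0.025] turnz -0.008 F [ 0.55 -0.25 -1.56] w 0.0227
```

View pics/s2.png

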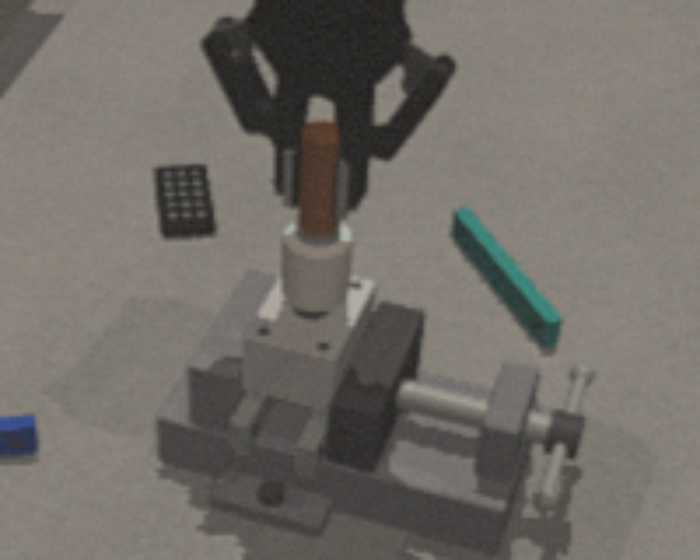

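The side view shows the tapper face at about (315,300), just above the middle of the block. I'll press slowly now.

step_arm(steps=[0.1,0.02,-0.005,0.005,0,0,-0.008,0.1,0.02,-0.005,0.01,0,0,-0.008,0.1,0.02,-0.005,0.015,0,0,-0.008,0.1,0.02,-0.005,0.02,0,0,-0.008,0.1,0.02,-0.005,0.022,0,0,-0.008,0.1,0.02,-0.005,0.025,0,0,-0.008])

```text
time_s: 7.1
position: [0.5736, 0.0043, 0.1898]
tool_rot: [[0.097, 0.995, 0.0], [0.995, -0.097, -0.0], [-0.0, 0.0, -1.0]]
ft_force: [-0.2, 0.6, -1.6]
grip_width: 0.0229
```

step_arm(steps=[0.1,0,0,0.004,0,0,0,0.1,0,0,0.007,0,0,0,0.1,0,0,0.007,0,0,0])

```text
time_s: 7.4
position: [0.5737, 0.0043, 0.1886]
tool_rot: [[0.097, 0.995, 0.001], [0.995, -0.097, -0.0], [-0.0, 0.001, -1.0]]
ft_force: [-1.2, 0.0, 5.1]
grip_width: 0.0223
```

step_arm(steps=[0.1,0,0,0.003,0,0,0,0.1,0,0,0.006,0,0,0,0.1,0,0,0.006,0,0,0])

```text
time_s: 7.7
position: [0.5737, 0.0043, 0.187]
tool_rot: [[0.097, 0.995, 0.001], [0.995, -0.097, -0.001], [-0.0, 0.001, -1.0]]
ft_force: [-2.7, 0.1, 6.3]
grip_width: 0.0226
```

step_arm(steps=[0.1,0,0,0.004,0,0,0,0.1,0,0,0.008,0,0,0,0.1,0,0,0.008,0,0,0])

```text
time_s: 8.0
position: [0.5737, 0.0043, 0.1845]
tool_rot: [[0.097, 0.995, 0.001], [0.995, -0.097, -0.001], [-0.0, 0.001, -1.0]]
ft_force: [-2.0, -1.3, 5.7]
grip_width: 0.0223
```

step_arm(steps=[0.1,0,0,0.003,0,0,0,0.1,0,0,0.003,0,0,0])

```text
time_s: 8.2
position: [0.5737, 0.0043, 0.1838]
tool_rot: [[0.097, 0.995, 0.001], [0.995, -0.097, -0.001], [-0.0, 0.001, -1.0]]
ft_force: [-3.2, -0.9, 7.3]
grip_width: 0.0222
```

step_arm(steps=[0.1,0,0,0.003,0,0,0,0.1,0,0,0.003,0,0,0])

```text
time_s: 8.4
position: [0.5738, 0.0042, 0.1836]
tool_rot: [[0.097, 0.995, 0.002], [0.995, -0.097, -0.001], [-0.001, 0.002, -1.0]]
ft_force: [-3.9, -0.8, 13.0]
grip_width: 0.0225
```

step_arm(steps=[0.1,0,0,0.002,0,0,0,0.1,0,0,0.002,0,0,0])

```text
time_s: 8.6
position: [0.5738, 0.0042, 0.1834]
tool_rot: [[0.097, 0.995, 0.003], [0.995, -0.097, -0.001], [-0.001, 0.003, -1.0]]
ft_force: [-3.8, -2.0, 15.3]
grip_width: 0.0225
```

The low end now rests on the parallels. I'll lift and move to the high (left, +y) end.

step_arm(steps=[0.1,0,0,-0.03,0,0,0,0.1,0.095,0,-0.03,0,0,0,0.1,0.095,0,-0.03,0,0,0,0.1,0.095,0,-0.016,0,0,0,0.1,0.095,0,-0.012,0,0,0,0.1,0.095,0,-0.01,0,0,0])

```text
time_s: 9.2
position: [0.5762, 0.0323, 0.1839]
tool_rot: [[0.098, 0.995, -0.001], [0.995, -0.098, 0.0], [0.0, -0.001, -1.0]]
ft_force: [-1.9, 0.8, 2.3]
grip_width: 0.0228
```

```bash
python3 - <<'E'
from fit import *
togo([.5735,.004,.183],-5.6)
im,d=imaging.get_image('wrist');cv2.imwrite('pics/w4.png',im)
P=cloud("wrist",d)
analyse(P,im)
im,d=imaging.get_image('side');cv2.imwrite('pics/s3.png',cv2.resize(im[120:280,220:420],None,fx=3.5,fy=3.5))
E
```

```text
t 9.2 pos [0.5762 0.0323 0.1839] yang -5.62 tilt [-0.0009  0.0001 -1.    ] go [-0.095  0.     0.003] turnz -0.0 F [-1.85  0.83  2.34] w 0.0228
block ((576.935546875, 27.833223342895508), (45.158363342285156, 60.89542770385742), 75.54328918457031) 1291
block tilt x,y,h [-0.297  -0.0222  0.1141] end L/R z 0.11321753468882044 0.11498960926505723 rms 0.0032373874758518935
fixed jaw [ 0.0028 -0.0006  0.0899] 2736 should be .088
far ymin/max 0.04423329415573211 0.06098300115033277 z -/+ nan 0.06595172276185379 n 0 292
   x range None
   x range [0.0142 0.0256]
near ymin/max 0.044003814771607266 0.065224493304779 z -/+ nan 0.0659342690812404 n 0 366
   x range None
   x range [-0.027  -0.0161]
  return _methods._mean(a, axis=axis, dtype=dtype,
  ret = ret.dtype.type(ret / rcount)
```

View pics/s3.png

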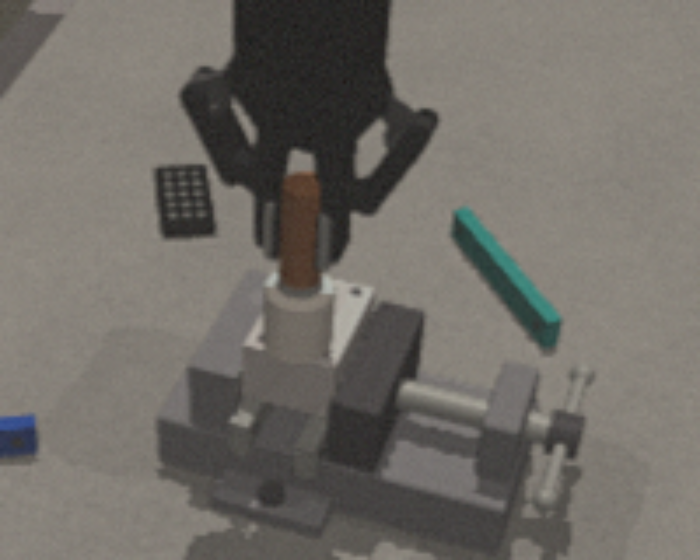

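View pics/w4.png

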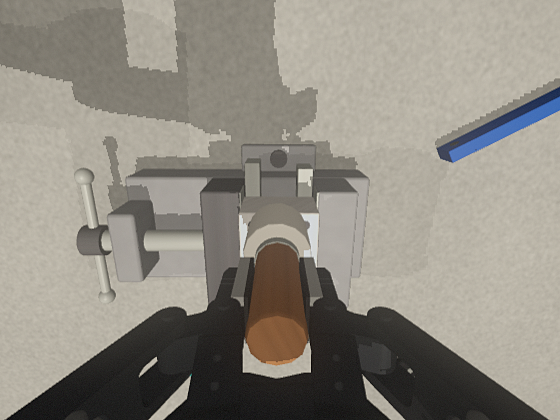

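The tapper face is on the left end of the block and just touching. I'll press on.

step_arm(steps=[0.1,0,0,0.003,0,0,0,0.1,0,0,0.003,0,0,0])

```text
time_s: 9.5
position: [0.5764, 0.0324, 0.1839]
tool_rot: [[0.098, 0.995, 0.001], [0.995, -0.098, -0.0], [-0.0, 0.001, -1.0]]
ft_force: [-1.4, -0.3, 4.4]
grip_width: 0.0226
```

step_arm(steps=[0.1,0,0,0.003,0,0,0,0.1,0,0,0.003,0,0,0])

```text
time_s: 9.7
position: [0.5765, 0.0325, 0.1834]
tool_rot: [[0.098, 0.995, 0.001], [0.995, -0.098, -0.0], [-0.0, 0.001, -1.0]]
ft_force: [-3.2, -0.7, 8.7]
grip_width: 0.0225
```

step_arm(steps=[0.1,0,0,0.003,0,0,0,0.1,0,0,0.003,0,0,0])

```text
time_s: 9.9
position: [0.5765, 0.0327, 0.1829]
tool_rot: [[0.098, 0.995, 0.002], [0.995, -0.098, -0.0], [-0.0, 0.002, -1.0]]
ft_force: [-3.3, 0.7, 9.9]
grip_width: 0.0225
```

step_arm(steps=[0.1,0,0,0.003,0,0,0,0.1,0,0,0.003,0,0,0])

```text
time_s: 10.1
position: [0.5766, 0.0327, 0.1828]
tool_rot: [[0.097, 0.995, 0.003], [0.995, -0.097, -0.0], [-0.0, 0.003, -1.0]]
ft_force: [-3.7, 1.5, 16.5]
grip_width: 0.0221
```

step_arm(steps=[0.1,0,0,0.002,0,0,0,0.1,0,0,0.002,0,0,0])

```text
time_s: 10.3
position: [0.5766, 0.0327, 0.1828]
tool_rot: [[0.097, 0.995, 0.003], [0.995, -0.097, -0.001], [-0.0, 0.003, -1.0]]
ft_force: [-5.4, 1.7, 20.1]
grip_width: 0.0226
```

step_arm(steps=[0.1,0,0,0.002,0,0,0,0.1,0,0,0.002,0,0,0])

```text
time_s: 10.5
position: [0.5767, 0.0327, 0.1827]
tool_rot: [[0.097, 0.995, 0.004], [0.995, -0.097, -0.001], [-0.0, 0.004, -1.0]]
ft_force: [-6.4, 1.4, 24.2]
grip_width: 0.0226
```

step_arm(steps=[0.1,0,0,-0.04,0,0,0,0.1,-0.19,0,-0.04,0,0,0,0.1,-0.19,0,-0.04,0,0,0,0.1,-0.19,0,-0.024,0,0,0,0.1,-0.19,0,-0.016,0,0,0,0.1,-0.19,0,-0.012,0,0,0])

```text
time_s: 11.1
position: [0.5707, -0.0231, 0.1829]
tool_rot: [[0.096, 0.995, -0.001], [0.995, -0.096, -0.0], [-0.0, -0.001, -1.0]]
ft_force: [-2.2, -0.2, 8.7]
grip_width: 0.0227
```

step_arm(steps=[0.1,0,0,0.003,0,0,0,0.1,0,0,0.003,0,0,0])

```text
time_s: 11.3
position: [0.5708, -0.0231, 0.1828]
tool_rot: [[0.096, 0.995, 0.0], [0.995, -0.096, -0.001], [-0.0, 0.0, -1.0]]
ft_force: [-3.2, -1.3, 6.4]
grip_width: 0.0228
```

step_arm(steps=[0.1,0,0,0.003,0,0,0,0.1,0,0,0.003,0,0,0])

```text
time_s: 11.5
position: [0.5708, -0.0232, 0.1828]
tool_rot: [[0.096, 0.995, 0.001], [0.995, -0.096, -0.001], [-0.001, 0.001, -1.0]]
ft_force: [-4.8, -0.6, 12.8]
grip_width: 0.0222
```

step_arm(steps=[0.1,0,0,0.002,0,0,0,0.1,0,0,0.002,0,0,0])

```text
time_s: 11.7
position: [0.5709, -0.0232, 0.1828]
tool_rot: [[0.096, 0.995, 0.002], [0.995, -0.096, -0.001], [-0.001, 0.002, -1.0]]
ft_force: [-6.1, -0.4, 16.0]
grip_width: 0.0226
```

step_arm(steps=[0.1,0,0,0.004,0,0,0,0.1,0,0,0.004,0,0,0])

```text
time_s: 11.9
position: [0.571, -0.0232, 0.1827]
tool_rot: [[0.096, 0.995, 0.003], [0.995, -0.096, -0.002], [-0.001, 0.003, -1.0]]
ft_force: [-8.5, 0.2, 26.1]
grip_width: 0.0225
```

step_arm(steps=[0.1,0,0,-0.06,0,0,0,0.1,0,0,-0.14,0,0,0,0.1,-0.2,0,-0.2,0,0,0,0.1,-0.37,0,-0.2,0,0,0,0.1,-0.37,0,-0.2,0,0,0])

```text
time_s: 12.4
position: [0.5599, -0.1374, 0.2396]
tool_rot: [[0.1, 0.995, 0.001], [0.995, -0.1, -0.001], [-0.001, 0.001, -1.0]]
ft_force: [1.0, 0.2, -1.4]
grip_width: 0.0229
```

```bash
python3 - <<'E'
from fit import *
togo([.5287,-.3249,.1],-5.6)
im,d=imaging.get_image('wrist');cv2.imwrite('pics/w5.png',im)
P=cloud("wrist",d)
analyse(P,im)
im,d=imaging.get_image('top');cv2.imwrite('pics/t5.png',im)
analyse(cloud("top",d),im)
E
```

```text
t 12.4 pos [ 0.5599 -0.1374  0.2396] yang -5.71 tilt [ 0.0007 -0.0014 -1.    ] go [-0.632 -0.042  0.466] turnz -0.003 F [ 0.97  0.2  -1.39] w 0.0229
block ((571.8665161132812, -11.739891052246094), (50.10177993774414, 56.15459442138672), 84.21481323242188) 5746
block tilt x,y,h [-0.0003  0.0079  0.1057] end L/R z 0.1060160609306903 0.10538089828807243 rms 0.0008851343338145747
fixed jaw [-0.0022 -0.0005  0.0896] 2503 should be .088
far ymin/max -0.07933421974402091 -0.0441123150903668 z -/+ 0.06544898469596341 nan n 464 0
   x range [0.0143 0.0257]
   x range None
near ymin/max -0.07498250697076697 -0.04426391405536735 z -/+ 0.0655635798148092 nan n 411 0
   x range [-0.0271 -0.0161]
   x range None
block ((573.849853515625, 4.875984191894531), (79.7595443725586, 56.48073959350586), 84.02778625488281) 1202
block tilt x,y,h [0.001  0.0018 0.1036] end L/R z 0.10365500803982108 0.10350715220618292 rms 0.0018319167861354996
fixed jaw [-0.0019  0.0027  0.0877] 547 should be .088
far ymin/max -0.0765449284872578 0.06228033892694239 z -/+ 0.06324557939502462 0.06377099533374231 n 83 44
   x range [0.0146 0.0258]
   x range [0.0144 0.0248]
near ymin/max -0.07327208240633598 0.06637610091520586 z -/+ 0.06353983337768299 0.06420007924624416 n 72 60
   x range [-0.0276 -0.016 ]
   x range [-0.0275 -0.0161]
  return _methods._mean(a, axis=axis, dtype=dtype,
  ret = ret.dtype.type(ret / rcount)
```

View pics/w5.png

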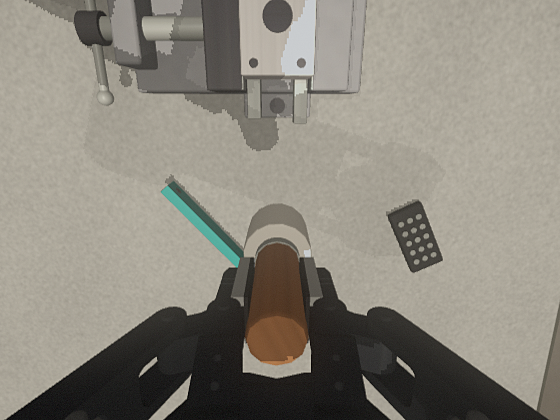

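The block reads about 40.0 mm above the parallels at both ends, so it is seated. The tapper is still straight in the grip. I'll return it to its spot.

step_arm(steps=[0.1,-0.63,-0.04,0.05,0,0,0,0.1,-0.63,-0.04,0.05,0,0,0,0.1,-0.63,-0.04,0.1,0,0,0,0.1,-0.63,-0.04,0.25,0,0,0,0.1,-0.63,-0.04,0.4,0,0,0,0.1,-0.63,-0.04,0.45,0,0,0,0.1,-0.63,-0.04,0.48,0,0,0,0.1,-0.63,-0.04,0.5,0,0,0])

```text
time_s: 13.3
position: [0.5305, -0.32, 0.0891]
tool_rot: [[0.096, 0.995, -0.0], [0.995, -0.096, 0.001], [0.0, -0.0, -1.0]]
ft_force: [0.6, -0.3, -0.5]
grip_width: 0.0226
```

```bash
python3 -c "
from h import *
togo([.5287,-.3249,.0790],-5.6)"
```

```text
t 13.3 pos [ 0.5305 -0.32    0.0891] yang -5.5 tilt [-1.e-04  5.e-04 -1.e+00] go [-0.017 -0.004  0.034] turnz 0.002 F [ 0.6  -0.3  -0.51] w 0.0226
```

step_arm(steps=[0.1,0,0,0.015,0,0,0,0.1,0,0,0.025,0,0,0,0.1,0,0,0.03,0,0,0,0.1,0,0,0.033,0,0,0,0.1,0,0,0.034,0,0,0])

```text
time_s: 13.8
position: [0.5298, -0.3214, 0.0795]
tool_rot: [[0.097, 0.995, 0.001], [0.995, -0.097, -0.0], [-0.0, 0.001, -1.0]]
ft_force: [-0.3, 0.1, -1.3]
grip_width: 0.0222
```

step_arm(steps=[0.1,0,0,0.003,0,0,0,0.1,0,0,0.003,0,0,0])

```text
time_s: 14.0
position: [0.5299, -0.3215, 0.0789]
tool_rot: [[0.097, 0.995, 0.001], [0.995, -0.097, -0.001], [-0.001, 0.001, -1.0]]
ft_force: [-0.8, 1.4, 4.2]
grip_width: 0.0228
```

The tapper is on the bench with light contact. Now I'll release it and rise.

step_arm(steps=[0.4,0,0,0,0,0,0,0.7,0,0,0,0,0,0,1,0,0,0,0,0,0,1,0,0,0,0,0,0,1,0,0,0,0,0,0,1,0,0,-0.08,0,0,0,1,0,0,-0.2,0,0,0,1,0,0,-0.36,0,0,0,1,0,0,-0.5,0,0,0,1,0,0,-0.5,0,0,0])

```text
time_s: 15.0
position: [0.5311, -0.3225, 0.2347]
tool_rot: [[0.097, 0.995, 0.009], [0.995, -0.097, -0.008], [-0.007, 0.009, -1.0]]
ft_force: [-0.5, 0.4, 0.0]
grip_width: 0.0854
```

```bash
python3 - <<'E'
from fit import *
y=np.array([.102,.995]);x=np.array([.995,-.102]);c=np.array([.5737,.0045])
p=c+.021*x-.105*y; print(p,c-.021*x-.105*y)
togo([*p,.2],-5.7)
im,d=imaging.get_image('wrist');cv2.imwrite('pics/w6.png',im)
im,d=imaging.get_image('side');cv2.imwrite('pics/s6.png',im)
E
```

```text
[ 0.5839 -0.1021] [ 0.5421 -0.0978]
t 15.0 pos [ 0.5311 -0.3225  0.2347] yang -5.58 tilt [ 0.0087 -0.0078 -0.9999] go [0.749 0.103 0.111] turnz 0.003 F [-0.49  0.36  0.  ] w 0.0854
```

View pics/s6.png

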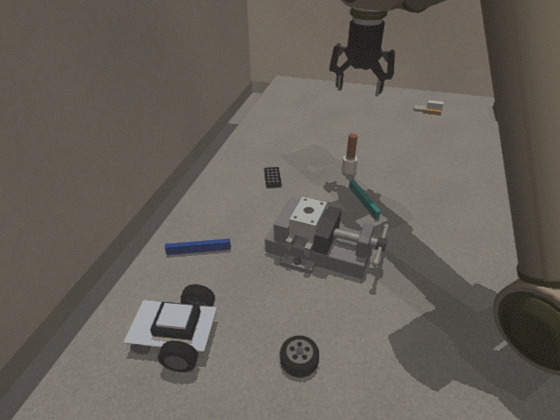

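View pics/w6.png

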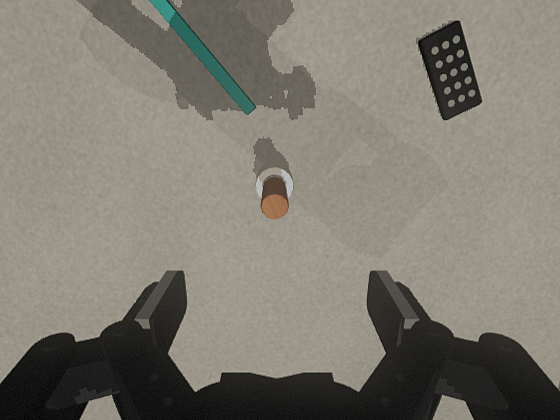

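The tapper stands upright (side (351,155)), and nothing else has moved. Next I'll shut the fingers and go to the -y end of the far parallel.

step_arm(steps=[0,0.74,0.1,0.05,0,0,0,0,0.74,0.1,0.05,0,0,0,0,0.74,0.1,0.05,0,0,0,0,0.74,0.1,0.08,0,0,0,0,0.74,0.1,0.1,0,0,0,0,0.74,0.1,0.1,0,0,0,0,0.74,0.1,0.1,0,0,0,0,0.74,0.1,0.1,0,0,0])

```text
time_s: 15.9
position: [0.5809, -0.1043, 0.1978]
tool_rot: [[0.098, 0.995, -0.001], [0.995, -0.098, 0.0], [-0.0, -0.001, -1.0]]
ft_force: [0.0, -1.1, -0.0]
grip_width: 0.0003
```

```bash
python3 - <<'E'
from fit import *
togo([.5839,-.1021,.065],-5.8)
im,d=imaging.get_image('wrist');cv2.imwrite('pics/w7.png',im)
analyse(cloud("wrist",d),im)
E
```

```text
t 15.9 pos [ 0.5809 -0.1043  0.1978] yang -5.65 tilt [-0.0008  0.0001 -1.    ] go [0.008 0.01  0.442] turnz 0.003 F [ 0.02 -1.08 -0.02] w 0.0003
block ((573.25537109375, 0.0198822021484375), (73.7257308959961, 56.1304817199707), 84.27103424072266) 11116
block tilt x,y,h [0.0016 0.0001 0.1062] end L/R z 0.10618926988260667 0.10618318853095156 rms 0.0007178001742762202
fixed jaw [0.0001 0.0004 0.0902] 4577 should be .088
far ymin/max -0.0788796615916793 -0.04486867752086949 z -/+ 0.0661172819803067 nan n 531 0
   x range [0.0152 0.0259]
   x range None
near ymin/max -0.07492711393027139 -0.04502838408035408 z -/+ 0.06613393530944403 nan n 472 0
   x range [-0.0269 -0.0155]
   x range None
  return _methods._mean(a, axis=axis, dtype=dtype,
  ret = ret.dtype.type(ret / rcount)
```

View pics/w7.png

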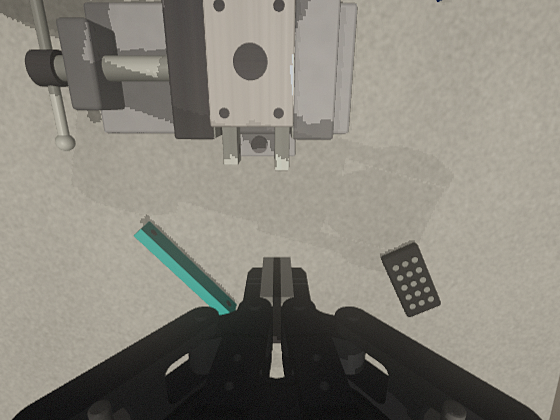

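The block reads flat (tilt 0.0001 rad, 40.1 mm above the parallels). The far parallel's end is at (281,165) in line with the fingers, the near one at (231,160). I'll descend.

step_arm(steps=[0,0,0.008,0.16,0,0,0,0,0,0.008,0.3,0,0,0,0,0,0.008,0.42,0,0,0,0,0,0.008,0.44,0,0,0,0,0,0.008,0.44,0,0,0])

```text
time_s: 16.45
position: [0.5835, -0.1044, 0.0662]
tool_rot: [[0.099, 0.995, -0.001], [0.995, -0.099, 0.0], [0.0, -0.001, -1.0]]
ft_force: [-0.0, -0.5, 0.9]
grip_width: -0.0001
```

step_arm(steps=[0,0.02,0,0,0,0,0,0,0.035,0,0,0,0,0,0,0.04,0,0,0,0,0])

```text
time_s: 16.75
position: [0.5853, -0.0911, 0.0677]
tool_rot: [[0.097, 0.995, 0.002], [0.995, -0.097, -0.001], [-0.001, 0.002, -1.0]]
ft_force: [0.7, 0.4, 0.4]
grip_width: 0.0
```

```bash
python3 - <<'E'
from fit import *
togo([.5839,-.1021,.065],-5.8)
im,d=imaging.get_image('wrist');cv2.imwrite('pics/w8.png',im)
for i in range(3):
    togo([.5839,-.1021,.065],-5.8);imaging.get_image('wrist')
E
```

```text
t 16.75 pos [ 0.5853 -0.0911  0.0677] yang -5.55 tilt [ 0.0023 -0.0008 -1.    ] go [-0.037 -0.001  0.009] turnz 0.006 F [0.68 0.42 0.44] w 0.0
t 16.8 pos [ 0.5851 -0.091   0.0674] yang -5.54 tilt [ 0.0018 -0.0006 -1.    ] go [-0.037 -0.     0.008] turnz 0.006 F [-0.28  0.2  -0.37] w 0.0002
t 16.85 pos [ 0.585  -0.0913  0.0671] yang -5.55 tilt [ 0.0014 -0.0005 -1.    ] go [-0.036 -0.     0.007] turnz 0.006 F [ 0.22 -0.41 -0.29] w 0.0001
t 16.9 pos [ 0.5849 -0.0914  0.0669] yang -5.56 tilt [ 0.001  -0.0004 -1.    ] go [-0.036  0.     0.006] turnz 0.005 F [-0.48 -0.1   0.07] w 0.0002
```

View pics/w8.png

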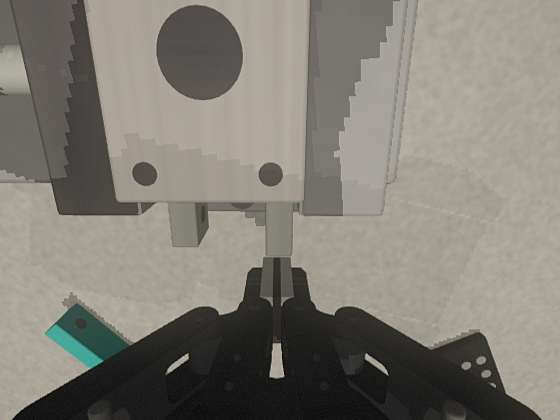

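The fingertips at (277,260) line up with the far parallel's end at (280,252). I'll creep in.

step_arm(steps=[0,0.004,0,0,0,0,0,0,0.008,0,0,0,0,0,0,0.01,0,0,0,0,0,0,0.01,0,0,0,0,0])

```text
time_s: 17.35
position: [0.585, -0.0885, 0.0662]
tool_rot: [[0.097, 0.995, -0.0], [0.995, -0.097, 0.0], [0.0, -0.0, -1.0]]
ft_force: [0.7, 0.2, 1.0]
grip_width: -0.0002
```

step_arm(steps=[0,0.003,0,0,0,0,0,0,0.003,0,0,0,0,0])

```text
time_s: 17.55
position: [0.5851, -0.0877, 0.0662]
tool_rot: [[0.097, 0.995, -0.0], [0.995, -0.097, 0.0], [0.0, -0.0, -1.0]]
ft_force: [0.9, -0.3, 0.9]
grip_width: -0.0001
```

step_arm(steps=[0,0.003,0,0,0,0,0,0,0.003,0,0,0,0,0])

```text
time_s: 17.75
position: [0.5852, -0.0868, 0.0662]
tool_rot: [[0.097, 0.995, -0.0], [0.995, -0.097, 0.0], [0.0, -0.0, -1.0]]
ft_force: [0.2, -0.0, 0.7]
grip_width: -0.0002
```

step_arm(steps=[0,0.003,0,0,0,0,0,0,0.003,0,0,0,0,0])

```text
time_s: 17.95
position: [0.5852, -0.0862, 0.0663]
tool_rot: [[0.097, 0.995, -0.0], [0.995, -0.097, -0.001], [-0.001, 0.0, -1.0]]
ft_force: [-0.8, -3.3, 0.3]
grip_width: -0.0003
```

step_arm(steps=[0,0.002,0,0,0,0,0,0,0.002,0,0,0,0,0])

```text
time_s: 18.15
position: [0.5853, -0.0861, 0.0663]
tool_rot: [[0.097, 0.995, 0.0], [0.995, -0.097, -0.001], [-0.001, 0.0, -1.0]]
ft_force: [-1.2, -4.3, -1.2]
grip_width: 0.0002
```

step_arm(steps=[0,0.0008,0,0,0,0,0,0,0.0008,0,0,0,0,0,0,0.0008,0,0,0,0,0])

```text
time_s: 18.45
position: [0.5854, -0.0859, 0.0662]
tool_rot: [[0.098, 0.995, 0.0], [0.995, -0.098, -0.001], [-0.001, 0.0, -1.0]]
ft_force: [-0.2, -5.0, -0.3]
grip_width: 0.0002
```

step_arm(steps=[0,0,0,0,0,0,0,0,0,0,0,0,0,0,0,0,0,0,0,0,0])

```text
time_s: 18.75
position: [0.5854, -0.086, 0.0663]
tool_rot: [[0.098, 0.995, 0.0], [0.995, -0.098, -0.001], [-0.001, 0.0, -1.0]]
ft_force: [-0.9, -6.4, -0.6]
grip_width: 0.0001
```

step_arm(steps=[0,0,0,0,0,0,0,0,0,0,0,0,0,0,0,0,0,0,0,0,0])

```text
time_s: 19.05
position: [0.5854, -0.0859, 0.0662]
tool_rot: [[0.098, 0.995, 0.0], [0.995, -0.098, -0.001], [-0.001, 0.0, -1.0]]
ft_force: [-0.0, -5.4, -0.6]
grip_width: -0.0
```

The far parallel held firm at about 5.5 N with no movement. I'll back off and shift to the near one.

step_arm(steps=[0,-0.02,0,0,0,0,0,0,-0.05,0,0,0,0,0,0,-0.05,-0.07,0,0,0,0,0,-0.05,-0.14,0,0,0,0,0,-0.05,-0.14,0,0,0,0,0,-0.02,-0.14,0,0,0,0,0,-0.01,-0.14,0,0,0,0,0,-0.005,-0.14,0,0,0,0])

```text
time_s: 19.85
position: [0.5441, -0.082, 0.0662]
tool_rot: [[0.097, 0.995, 0.0], [0.995, -0.097, -0.0], [-0.0, 0.0, -1.0]]
ft_force: [0.1, 0.1, 0.1]
grip_width: 0.0002
```

```bash
python3 - <<'E'
from fit import *
c=np.array([.5737,.0045])
o=env.observe();p=o["position"][:2]-c
print("local x,y",p@[.995,-.102],p@[.102,.995],o["ft_force"],o["position"])
im,d=imaging.get_image('wrist');cv2.imwrite('pics/w9.png',im)
E
```

```text
local x,y -0.02065566663803669 -0.08908901650006551 [0.1472 0.1098 0.091 ] [ 0.5441 -0.082   0.0662]
```

View pics/w9.png

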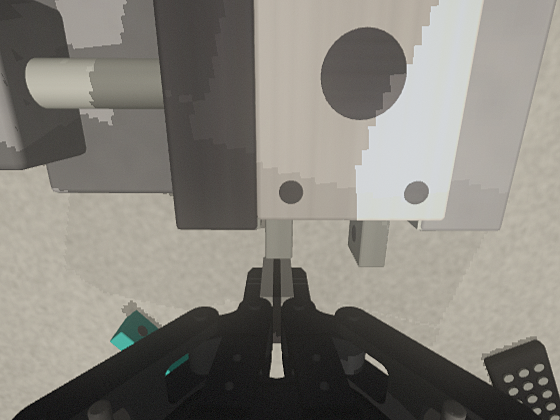

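The fingers at (277,260) line up with the near parallel's end at (279,255). I'll creep in.

step_arm(steps=[0,0.003,0,0,0,0,0,0,0.005,0,0,0,0,0,0,0.005,0,0,0,0,0])

```text
time_s: 20.2
position: [0.5436, -0.081, 0.0662]
tool_rot: [[0.097, 0.995, -0.0], [0.995, -0.097, -0.0], [-0.0, -0.0, -1.0]]
ft_force: [0.5, -0.4, -0.3]
grip_width: 0.0
```

step_arm(steps=[0,0.003,0,0,0,0,0,0,0.003,0,0,0,0,0])

```text
time_s: 20.4
position: [0.5436, -0.0801, 0.0662]
tool_rot: [[0.097, 0.995, -0.0], [0.995, -0.097, 0.0], [0.0, -0.0, -1.0]]
ft_force: [-0.8, -0.6, -0.2]
grip_width: -0.0001
```

step_arm(steps=[0,0.003,0,0,0,0,0,0,0.003,0,0,0,0,0])

```text
time_s: 20.6
position: [0.5437, -0.0791, 0.0662]
tool_rot: [[0.097, 0.995, 0.0], [0.995, -0.097, 0.0], [0.0, -0.0, -1.0]]
ft_force: [0.1, -0.6, 0.9]
grip_width: 0.0001
```

step_arm(steps=[0,0.003,0,0,0,0,0,0,0.003,0,0,0,0,0])

```text
time_s: 20.8
position: [0.5438, -0.0782, 0.0662]
tool_rot: [[0.097, 0.995, -0.0], [0.995, -0.097, -0.0], [-0.0, -0.0, -1.0]]
ft_force: [0.5, -0.2, -1.0]
grip_width: -0.0001
```

step_arm(steps=[0,0.002,0,0,0,0,0,0,0.002,0,0,0,0,0])

```text
time_s: 21.0
position: [0.5439, -0.0777, 0.0662]
tool_rot: [[0.097, 0.995, 0.0], [0.995, -0.097, -0.0], [-0.0, 0.0, -1.0]]
ft_force: [-0.5, 0.0, -0.7]
grip_width: -0.0002
```

step_arm(steps=[0,0.002,0,0,0,0,0,0,0.002,0,0,0,0,0])

```text
time_s: 21.2
position: [0.5439, -0.0776, 0.0662]
tool_rot: [[0.097, 0.995, -0.0], [0.995, -0.097, -0.001], [-0.001, -0.0, -1.0]]
ft_force: [-0.7, -4.5, -0.2]
grip_width: 0.0002
```

step_arm(steps=[0,0.002,0,0,0,0,0,0,0.002,0,0,0,0,0])

```text
time_s: 21.4
position: [0.5441, -0.0772, 0.0663]
tool_rot: [[0.097, 0.995, 0.0], [0.995, -0.097, -0.001], [-0.001, 0.0, -1.0]]
ft_force: [-1.3, -5.0, -0.2]
grip_width: 0.0005
```

step_arm(steps=[0,0,0,0,0,0,0,0,0,0,0,0,0,0,0,0,0,0,0,0,0])

```text
time_s: 21.7
position: [0.5441, -0.0772, 0.0663]
tool_rot: [[0.098, 0.995, 0.0], [0.995, -0.098, -0.001], [-0.001, 0.0, -1.0]]
ft_force: [-1.3, -5.7, 0.1]
grip_width: -0.0001
```

step_arm(steps=[0,0,0,0,0,0,0,0,0,0,0,0,0,0,0,0,0,0,0,0,0])

```text
time_s: 22.0
position: [0.5441, -0.0772, 0.0662]
tool_rot: [[0.097, 0.995, 0.0], [0.995, -0.097, -0.001], [-0.001, 0.0, -1.0]]
ft_force: [-1.4, -6.1, -0.1]
grip_width: -0.0002
```

The near parallel also held at about 6 N with no movement. I'll back off, rise and do a last check.

step_arm(steps=[0,-0.02,0,0,0,0,0,0,-0.06,0,0,0,0,0,0,-0.08,0,-0.1,0,0,0,0,-0.08,0,-0.26,0,0,0,0,-0.08,0,-0.42,0,0,0,0,-0.08,0,-0.5,0,0,0,0,-0.08,0,-0.5,0,0,0])

```text
time_s: 22.7
position: [0.5427, -0.1014, 0.22]
tool_rot: [[0.098, 0.995, 0.007], [0.995, -0.098, -0.003], [-0.002, 0.007, -1.0]]
ft_force: [1.1, -0.6, 0.1]
grip_width: -0.0001
```

```bash
python3 - <<'E' 2>/dev/null
from fit import *
im,d=imaging.get_image('wrist');analyse(cloud("wrist",d),im)
im,d=imaging.get_image('top');cv2.imwrite('pics/t10.png',im);P=cloud("top",d);analyse(P,im)
Y=P[225:280,405:475].reshape(-1,3);t=Y[Y[:,2]>.095];print("handle top",t[:,:2].mean(0),np.median(t[:,2]));t=Y[(Y[:,2]>.032)&(Y[:,2]<.045)];print("nylon",(t.min(0)+t.max(0))/2)
im,d=imaging.get_image('side');cv2.imwrite('pics/s10.png',im)
E
```

```text
block ((572.344970703125, 3.406505584716797), (78.14957427978516, 56.2619514465332), 84.43876647949219) 9795
block tilt x,y,h [-0.0038  0.0015  0.1035] end L/R z 0.10356309180767345 0.10344184360411421 rms 0.0007307732109626017
fixed jaw [-0.0085  0.0016  0.0876] 4043 should be .088
far ymin/max -0.07834678644054652 -0.04411400467321699 z -/+ 0.06323113153597565 nan n 417 0
   x range [0.013  0.0245]
   x range None
near ymin/max -0.07398307040390084 -0.04449825321638186 z -/+ 0.06342312630273608 nan n 348 0
   x range [-0.0289 -0.0175]
   x range None
block ((573.8815307617188, 5.017200469970703), (79.84896850585938, 56.48906707763672), 84.73014831542969) 1162
block tilt x,y,h [-0.0048 -0.0008  0.1036] end L/R z 0.10361066720059672 0.10367504974228989 rms 0.0018989090071755508
fixed jaw [-0.0077 -0.0003  0.0879] 521 should be .088
far ymin/max 0.044023637554305745 0.06222076210129414 z -/+ nan 0.06337112127137634 n 0 45
   x range [0.015 0.015]
   x range [0.014  0.0248]
near ymin/max -0.07206082539528658 0.06694435587236931 z -/+ 0.06380877737670587 0.0636975468067793 n 18 61
   x range [-0.0274 -0.0172]
   x range [-0.0278 -0.0162]
handle top [ 0.5288 -0.2892] 0.10950416721663281
nylon [ 0.5291 -0.3192  0.0388]
```

View pics/s10.png

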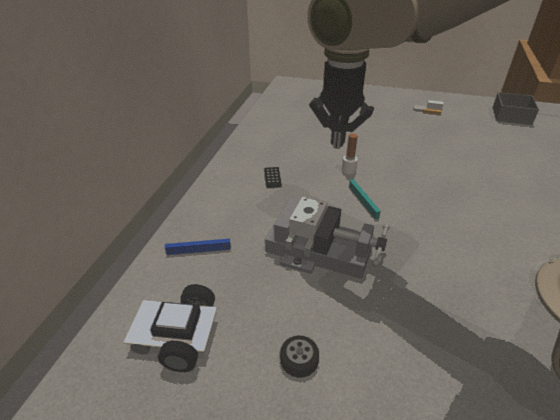

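The last views show the block 40 mm above both parallels, the tapper upright at (351,155) and the bystanders in place. The top-view handle-top mean (y -0.289) disagrees with the nylon centre (y -0.319), most likely because arm pixels got into that window. I'm handing in.

```bash
python3 -c "
from h import *
print(close_job())"
```

```text
the job is handed in; nothing more can be done
None
```

I seated the block flat on both parallels, stood the tapper back on the bench, push-tested both parallels, and handed the job in at about 23 s. The hand-in reports no verdict.

- **Block:** I pressed it down with the tapper in the middle (about 17 N), then on the high left end, then on the right end, never above about 28 N. The last depth fits from the wrist and top cameras put its top about 40 mm above the parallels. Both ends agreed within 0.2 mm.
- **Parallels:** With shut fingers I pushed lengthways, the far one first and then the near one. The measured force was about 5–6 N for over half a second each. While I held each push, the tool position did not change beyond 0.1 mm.
- **Uncertain reading:** While the near push was building up, the tool crept about 0.4 mm. This could have been a tiny slide or just the arm flexing. It stood still after that.
- **Tapper and bystanders:** In the last side view the tapper stands upright where it started, and the wheel, remote, buggy and both look-alike bars look unmoved. I judged this by eye.
- **Disagreeing check:** In the last top view, the tapper's handle top read about 30 mm off its nylon base. The gripper was probably inside that measuring window, and the side view showed the tapper upright. I did not repeat the measurement.

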